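# Return the charged pipette to the carousel

## Task

The pipette on the charging stand is ready: push the pipette carousel round until its one empty cradle faces you, then take the pipette off the charging stand and hang it properly in that cradle, collar down flat behind the cradle's end lips, with the cradle still facing you. Leave everything else on the bench where it is.

Things in the scene. Friction and masses are not known exactly. Their poses are not given: they have to be found in the camera images.
- carousel: Pipette carousel. Origin on its vertical axis at bench height; -x axis = world -x, the robot's side. Fixed round base 210 mm across, 19 mm high; on a column a grey head that turns both ways and stays where it is left. Six equal cradles, 60 degrees apart, 95 mm from the axis: one empty, five holding pipettes like the loose one (reaching 266 mm up, clipped in, they turn with the head).
- handle_bar (a point): Middle of the carousel's carrying handle, on the axis, 277.5 mm up: a level crossbar 100 mm long (along its y axis), 14 mm thick, 270 to 285 mm above the bench, on an upright 43 mm either side of the axis. It turns with the head, square to the empty cradle's direction (its -x axis). Pushing it sideways near an end with about 2 N turns the head.
- empty_cradle (a point): Seat point of the empty cradle, 165 mm above the bench, 95 mm from the carousel axis: midway between its prongs, level with their flat tops. A fork open outward (its -x axis): slot 22 mm wide, prongs 8 mm wide, 6 mm thick. It turns with the head; it faces you when its open side points to the robot's side (carousel's -x).
- cradle_lip (a point): Midpoint between the empty cradle's two end lips, at their top: 6 mm above the prongs' flat tops, 21.5 mm outward of the seat point (each lip covers 19 to 24 mm outward). Beyond the lips the prongs flare outward to 36 mm from the seat point. Behind the seat, 19 mm inward of it, a back wall stands 10 mm up.
- stand_cradle (a point): Seat point of the cradle on the fixed white charging stand (base 120 x 95 x 14 mm, post behind up to 174 mm): the same fork with lips, 165 mm above the bench, -x axis out of its open side. The pipette hangs here at the start, nose 40 mm above the bench: lift it over the 6 mm lips, then draw it 45 mm or more out of the open side.
- pipette_handle (a point): The loose pipette, upright, 226 mm long, 0.08 to 0.15 kg: middle of its round grey handle, 28 mm in diameter from 36 mm below to 28 mm above this point; top of the plunger button 51 mm above. z is up. A finger hook 12 mm wide reaches 33 mm from its axis along its +x (in the stand: towards the post), 15 to 29 mm above this point, so grip across its y axis.
- pipette_collar (a point): Centre of the underside of the loose pipette's collar (32 mm across, 10 mm high), 50 mm below pipette_handle and 125 mm above the nose. The 16 mm neck below it goes into a cradle's slot; when the pipette hangs properly this point is at the cradle's seat point.
- mixer: Bystander: fixed white vortex mixer 124 mm across, 128 mm high, on the other side of the carousel from the charging stand; origin under its base.
- tipbox: Bystander: closed tip box 86 x 122 x 65 mm, loose; origin under its base.
- tuberack: Bystander: white tube rack with small tubes, 80 x 155 x 56 mm, loose; origin under its base.
Mind the look-alikes: they are no part of the job. What is shaped like the part that bears pipette_handle but pink or red is not meant.

How it is judged:
By the outcome, as a careful person would: the job done as asked, in the order asked, and still so for the second after the job is handed in, with the robot touching nothing.
It also fails if it takes over 61 s, if anything falls off the work surface, if the arm or the gripper's body presses on something with over 40 N, if the wrist force passes 120 N, or if a joint passes its speed limit or range.

## Robot

A 7-joint arm with a two-finger parallel gripper is mounted at the origin on the work surface. World frame = base frame: x ahead of the robot, y to its left, z up, the work surface at z = 0. Lengths are in m, angles in rad, forces in N, time in s.
With the tool pointing down it reaches from about 0.35 to 0.9 m from the base axis. Payload 8.1 kg.
Tool frame: the origin (TCP) lies at the very end of the fingers, on their centre line; the grasp point (between the pads) lies 19 mm behind it; x points along the fingers, y is the direction in which the jaws open and shut, and the axes are right-handed (so a half turn about x gives the same grasp; the last joint's range is limited). The gripper opens to 92 mm and grips with 3 to 60 N. Pads are 19 mm wide; open, the fingers measure 130 mm over their backs; the gripper's body (75 mm by 190 mm) begins 47 mm behind the grasp point.
Start: joints at [1.236, 0.434, 0.025, 1.573, -0.012, 1.134, -0.075], TCP at [0.144, -0.608, 0.227] pointing down, gripper open.
Joint ranges: [-2.62, 2.62], [-0.44, 2.09], [-1.27, 1.32], [0.08, 2.57], [-1.32, 4.46], [0.12, 2], [-2.74, 2.74]. Speed limits (rad/s): [2.22, 2.22, 3.01, 3.01, 3.14, 3.14, 3.14].

## Interface

Orientations are given as a rotation vector (axis times angle).
In Python, from cell import * gives the robot as it stands.
- The arm moves only by the shell command python3 -m handwheel 'ROWS' [FORCE]. ROWS is JSON, a list of rows, each a list of 7 numbers: the opening, from 0 (shut) to 1 (fully open), then the shift along the tool's x, y, z in m, then the turn, a rotation vector about the tool's x, y, z in rad. A call has 1 to 10 rows; each row shifts and turns the commanded pose from where the row before left it, along the tool's axes as they then stand; what a row does not reach is not made up. A row lasts 1/10 s, in which the tool goes at most 50 mm and 8.59 degrees, less where a joint would pass 70% of its speed; a pose out of reach is approached as far as the arm can. A call is refused whole if a number of a shift passes 0.05 or a number of a turn 0.15, either way. A call with a gripper value outside its range is refused whole. The fingers move at their own pace and stop on an object; FORCE is the grip in N (left out, the last holds). Time passes only in rows, so rows that do not move let the fingers close. It gives the time, the measured TCP pose, the force and the opening at its end, in the units of the state.
- observe(): the state, without advancing time (a new reading comes with each control period).
- get_image(name): name is "scene" or "side" or "wrist"; returns (picture, depth): 480x640x3 uint8, blue, green, red; 480x640 float32, m along the optical axis (not along the pixel's ray), 0 where there is no reading.
- get_calibration(name): a dict with "camera_matrix" (3x3 intrinsics, pixels), "k1" (the pictures are not rectified: a ray, as slopes to the right and down, at radius r is drawn at 1 + k1 r^2 times it, then the intrinsics apply), "pose" (4x4, takes a point from camera to world coordinates). Camera axes: x right, y down, z forward; pixel columns grow to the right and rows downward; lengths in m; the calibration is good to about 2 mm. A picture is of the moment at which its call begins: read the wrist's pose just before it. get_calibration takes no time and is no camera call; for the wrist camera it gives the pose at the moment of the call.
- sign_off(): hands the job in, once; it reports no verdict.
The state is a dict: "clock": time; "joints": joint angles; "dq": joint speeds; "joint_efforts": joint torques, N m; "position": TCP position; "ee_rot": TCP orientation; "force": force on the tool from outside, world axes, zero at the start; "ft_torque": the same for the moment, N m; "width": opening from 0.0 (shut) to 1.0 (fully open).
Only numpy, scipy, OpenCV 4.12 (cv2) and the standard library are available. Lean on these libraries where they do the work, as an engineer would, in place of code of your own. Each camera call takes 0.05 s, during which the arm holds its last target. There are 200 camera calls.

## Working session

There is one attempt and no reset: what is moved stays moved. The work goes in short steps, Python scripts to look and compute and a shell command to move; the robot and the scene stay as the last step left them, time stands still between calls to the robot, and variables do not carry over. Pictures are saved under pics/ and viewed, about 8 in all and at most 12, crops included, and the job is handed in when it is done.

```bash
mkdir -p pics
cat > h.py <<'E'
from cell import *
import numpy as np, cv2
from scipy.spatial.transform import Rotation as R
def grab(n,tag):
    c=get_calibration(n); im,d=get_image(n); np.savez(f'pics/{tag}.npz',im=im,d=d,K=c['camera_matrix'],k1=c['k1'],T=c['pose']); cv2.imwrite(f'pics/{tag}.png',im)
def load(tag): return np.load(f'pics/{tag}.npz')
def cloud(z):
    K=z['K'];v,u=np.mgrid[:480,:640]; k=float(z['k1'])
    D=np.array([k,0,0,0,0]); p=cv2.undistortPoints(np.stack([u.ravel(),v.ravel()],1).astype(np.float64)[:,None],K,D)[:,0].reshape(480,640,2)
    d=z['d'][...,None]; P=np.concatenate([p*d,d],2)
    return P@z['T'][:3,:3].T+z['T'][:3,3]
E
python3 - <<'E'
from h import *
s=observe();print(s['clock'],s['position'],s['ee_rot'],R.from_rotvec(s['ee_rot']).as_matrix().round(3))
for n in('scene','side'):
    grab(n,n+'0'); z=load(n+'0');print(n,z['T'].round(3).tolist(),z['K'][0,0],z['k1'])
E
```

```text
0.0 [ 0.14336351 -0.60782151  0.22596814] [ 2.09896013  0.24583303 -2.09967981] [[-0.001  0.23  -0.973]
 [ 0.001 -0.973 -0.23 ]
 [-1.    -0.002  0.   ]]
scene [[-0.685, 0.557, -0.47, 1.034], [0.729, 0.53, -0.434, 0.515], [0.007, -0.639, -0.769, 0.966], [0.0, 0.0, 0.0, 1.0]] 486.05311308806023 -0.13667312291035202
side [[-0.959, -0.128, 0.253, 0.295], [-0.283, 0.509, -0.813, 0.861], [-0.025, -0.851, -0.524, 0.714], [0.0, 0.0, 0.0, 1.0]] 466.72714606846864 -0.051753603822188146
```

View pics/scene0.png

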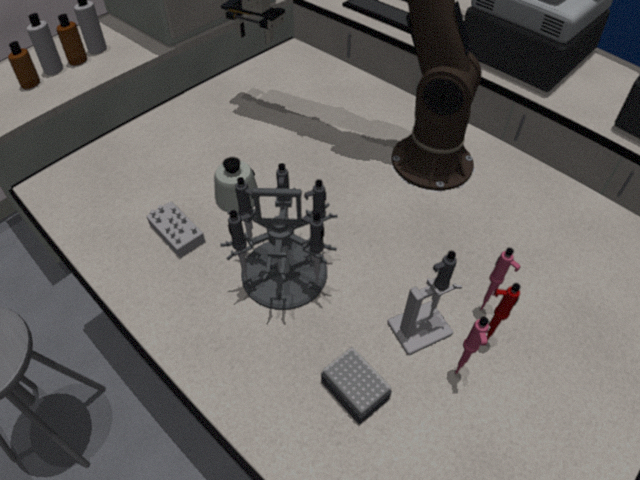

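View pics/side0.png

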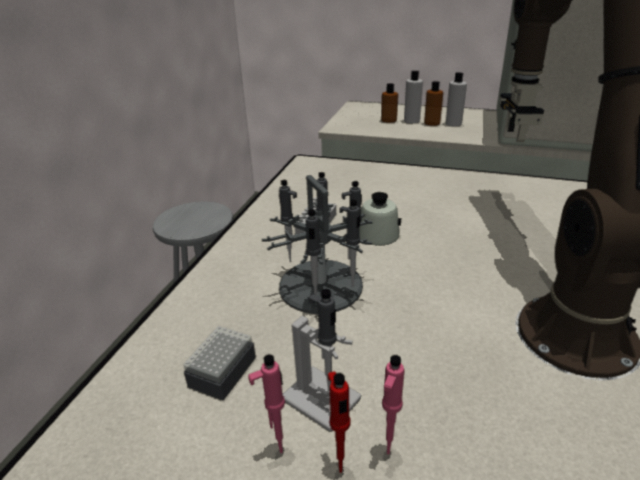

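The scene view has the carousel at about (283,265). Five grey pipettes hang on it, at (283,185), (319,200), (316,232), (238,232) and (243,198), so the empty cradle points towards the scene camera. The candidates for the loose pipette are the grey one on the white stand at (445,270) and the pink and red ones at (502,265), (506,305) and (475,340). The grey one on the stand fits the description. Next I'll measure positions.

Run:
```python
from h import *
Z={n:load(n+'0') for n in('scene','side')}
A=[]
for n,z in Z.items():
    P=cloud(z); ok=z['d']>0; A.append(P[ok])
    def at(u,v,r=2):
        q=P[v-r:v+r+1,u-r:u+r+1].reshape(-1,3); return np.median(q,0).round(3)
    pts={'scene':dict(grey=(445,270),butt=(451,256),pink1=(502,265),red=(506,305),pink2=(475,340),rack=(176,222),box=(356,382),mix=(235,190)),
     'side':dict(grey=(326,315),butt=(325,295),pinkL=(272,385),red=(340,405),pinkR=(394,385),box=(222,352),mix=(378,222))}[n]
    for k,(u,v) in pts.items(): print(n,k,at(u,v))
A=np.concatenate(A)
# topdown map
def topmap(zlo,zhi,x0,x1,y0,y1,res,fn):
    a=A[(A[:,2]>zlo)&(A[:,2]<zhi)&(A[:,0]>x0)&(A[:,0]<x1)&(A[:,1]>y0)&(A[:,1]<y1)]
    return a
a=topmap(.2,.3,.2,1,-.6,.6,0,0)
c=cv2.kmeans(a[:,:2].astype(np.float32),1,None,(3,10,1),1,0)
# image: height map
S=1000; img=np.zeros((700,800),np.float32)
b=A[(A[:,2]>.01)&(A[:,2]<.32)]
i=((b[:,0]-.2)*S).astype(int); j=((.45-b[:,1])*S).astype(int)
m=(i>=0)&(i<700)&(j>=0)&(j<800)
np.maximum.at(img,(699-i[m],j[m]),b[m,2])
img=cv2.dilate(img,np.ones((3,3)))
vis=cv2.applyColorMap((img/.32*255).clip(0,255).astype(np.uint8),cv2.COLORMAP_JET); vis[img==0]=0
for k in range(0,800,100): cv2.line(vis,(k,0),(k,599),(90,90,90),1); cv2.putText(vis,f'y{.45-k/S:.2f}',(k,12),0,.4,(255,255,255),1)
for k in range(0,700,100): cv2.line(vis,(0,699-k),(799,699-k),(90,90,90),1); cv2.putText(vis,f'x{.2+k/S:.1f}',(0,697-k),0,.4,(255,255,255),1)
cv2.imwrite('pics/top0.png',vis[:600])
```

```text
scene grey [0.482 0.32  0.23 ]
scene butt [0.475 0.319 0.266]
scene pink1 [0.36  0.388 0.188]
scene red [0.428 0.442 0.174]
scene pink2 [0.534 0.437 0.173]
scene rack [ 0.696 -0.308  0.055]
scene box [0.706 0.304 0.065]
scene mix [ 0.618 -0.13   0.23 ]
side grey [0.465 0.329 0.229]
side butt [0.468 0.323 0.263]
side pinkL [0.514 0.444 0.182]
side red [0.41  0.453 0.183]
side pinkR [0.344 0.399 0.186]
side box [0.686 0.303 0.065]
side mix [ 0.491 -0.253  0.073]
```

View pics/top0.png

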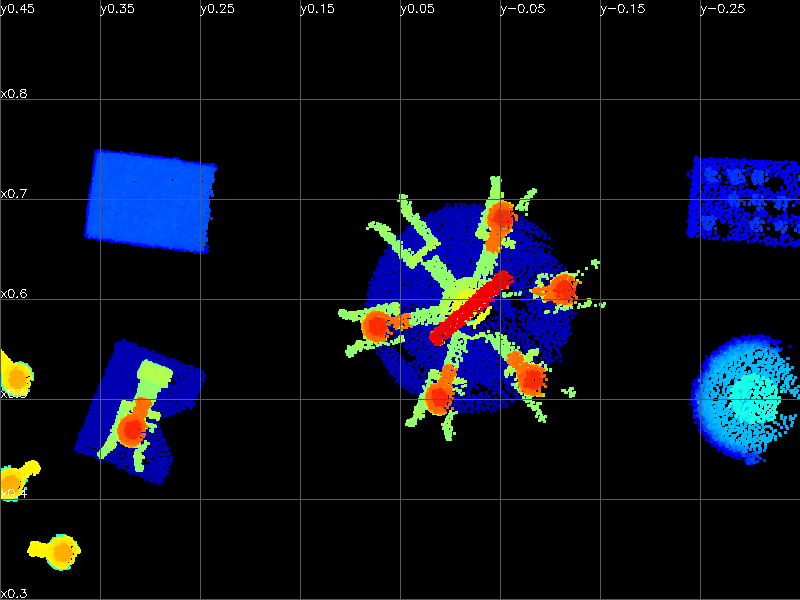

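Top map: carousel axis near (0.59,-0.02), empty cradle pointing up-left at about +45°, and the stand opening towards the robot. Next: precise fits, plus the confirming crop of the grey pipette.

```bash
cat > fit.py <<'E'
from h import *
from scipy.optimize import least_squares
def fits(tags,ax0=(.59,-.018)):
    for t in tags:
        z=load(t);P=cloud(z);A=P[z['d']>0]
        r=np.hypot(A[:,0]-ax0[0],A[:,1]-ax0[1])
        b=A[(A[:,2]>.272)&(A[:,2]<.292)&(r<.06)]
        if len(b)>30:
            c=b[:,:2].mean(0);u,s,v=np.linalg.svd(b[:,:2]-c,full_matrices=False)
            pr=(b[:,:2]-c)@v[0]; mid=c+v[0]*(pr.max()+pr.min())/2
            print(t,'bar mid',mid.round(4),'perp az',np.degrees(np.arctan2(v[0][0],-v[0][1])).round(1),'len',np.ptp(pr).round(3),'z',np.percentile(b[:,2],90).round(4))
        def top(c,rad=.03):
            q=A[(np.hypot(A[:,0]-c[0],A[:,1]-c[1])<rad)&(A[:,2]>.259)&(A[:,2]<.275)]
            return (q.mean(0).round(4),len(q)) if len(q)>5 else None
        T=[top(c) for c in [(.682,-.05),(.61,-.112),(.52,-.08),(.498,.012),(.574,.075)]]
        T=[x[0] for x in T if x]
        if len(T)>=3:
            f=least_squares(lambda p:[np.hypot(x[0]-p[0],x[1]-p[1])-.095 for x in T],ax0).x
            an=[np.degrees(np.arctan2(x[1]-f[1],x[0]-f[0])) for x in T]
            print(t,'axis',f.round(4),'ang mod60',[round(a%60,1) for a in an],[x.tolist() for x in T])
        print(t,'stand button',top((.472,.319)))
        def cyl(c,lo,hi,rad):
            q=A[(np.hypot(A[:,0]-c[0],A[:,1]-c[1])<.022)&(A[:,2]>lo)&(A[:,2]<hi)]
            f=least_squares(lambda p:np.hypot(q[:,0]-p[0],q[:,1]-p[1])-rad,c,loss='soft_l1',f_scale=.001)
            return f.x.round(4),len(q)
        print(t,'handle cyl',cyl((.472,.319),.19,.226,.014))
        s=A[(A[:,2]>.155)&(A[:,2]<.178)&(np.hypot(A[:,0]-.5,A[:,1]-.3)<.05)&(A[:,0]>.505)]
        print(t,'post top',s.mean(0).round(4),len(s), 'rect',cv2.minAreaRect(s[:,:2].astype(np.float32)))
        s=A[(A[:,2]>.008)&(A[:,2]<.02)&(np.hypot(A[:,0]-.49,A[:,1]-.31)<.085)]
        rc=cv2.minAreaRect(s[:,:2].astype(np.float32)); print(t,'stand base',rc,len(s))
E
python3 - <<'E'
from fit import *
fits(['scene0','side0'])
a=cv2.resize(load('scene0')['im'][235:365,380:520],None,fx=4,fy=4,interpolation=2)
cv2.imwrite('pics/crop0.png',a)
E
```

```text
scene0 bar mid [ 0.5942 -0.0199] perp az -138.9 len 0.099 z 0.2864
scene0 axis [ 0.5931 -0.0209] ang mod60 [np.float64(40.8), np.float64(40.8), np.float64(40.7), np.float64(40.6), np.float64(41.1)] [[0.6829, -0.0522, 0.2654], [0.611, -0.1145, 0.2655], [0.5212, -0.0827, 0.2659], [0.5032, 0.0108, 0.2657], [0.5748, 0.0725, 0.2651]]
scene0 stand button (array([0.4721, 0.3173, 0.2659]), 61)
scene0 handle cyl (array([0.4685, 0.3162]), 153)
scene0 post top [0.5249 0.2974 0.1689] 228 rect ((0.5184659361839294, 0.29767268896102905), (0.0303929653018713, 0.03337668627500534), 70.66727447509766)
scene0 stand base ((0.4889705181121826, 0.3091666102409363), (0.09603194892406464, 0.1207987368106842), 68.90489959716797) 1563
side0 bar mid [ 0.5924 -0.0199] perp az -138.1 len 0.1 z 0.2852
side0 axis [ 0.5903 -0.0201] ang mod60 [np.float64(41.1), np.float64(40.4), np.float64(40.3), np.float64(40.9), np.float64(41.2)] [[0.6802, -0.0509, 0.2639], [0.6075, -0.1131, 0.2639], [0.5178, -0.0816, 0.2643], [0.5007, 0.011, 0.2638], [0.5719, 0.0728, 0.2642]]
side0 stand button (array([0.4685, 0.3188, 0.2643]), 82)
side0 handle cyl (array([0.4691, 0.3159]), 298)
side0 post top [0.5208 0.3008 0.1674] 289 rect ((0.5170905590057373, 0.29795515537261963), (0.03083273582160473, 0.03258268162608147), 66.63432312011719)
side0 stand base ((0.4879675507545471, 0.3101559281349182), (0.09657039493322372, 0.12076925486326218), 68.51644134521484) 1695
```

View pics/crop0.png

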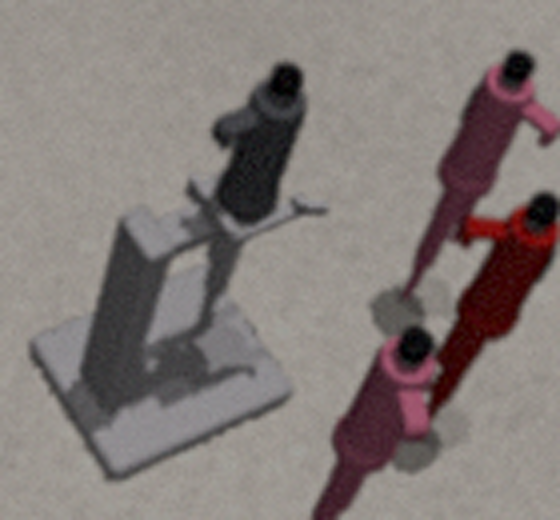

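The crop confirms it: the grey pipette sits in the white stand, hook towards the post, while the red and pink ones stand free. The head needs to turn +139° (empty cradle now at 41°). First move: lift and yaw.

```bash
python3 -m handwheel '[[0.5,-0.02,0,0,0.136,0,0],[0.5,-0.02,0,0,0.136,0,0],[0.5,-0.02,0,0,0.136,0,0],[0.5,-0.02,0,0,0.136,0,0],[0.5,-0.02,0,0,0.136,0,0],[0.5,-0.02,0,0,0.136,0,0],[0.5,-0.02,0,0,0.136,0,0],[0.5,0,0,0,0.135,0,0],[0.5,0,0,0,0,0,0]]'
cat > go.py <<'E'
import sys
from h import *
# usage: x y z psi_deg : remaining shift in tool axes and turn about tool x
x,y,z,psi=map(float,sys.argv[1:5]); s=observe(); M=R.from_rotvec(s['ee_rot']).as_matrix()
cur=np.degrees(np.arctan2(M[1,1],M[0,1]))
print('t',s['clock'],'pos',np.round(s['position'],4),'psi',cur.round(2),'tilt',M[2].round(4),'w',round(s['width'],3),'F',np.round(s['force'],1),'j',np.round(s['joints'],2))
print('tool shift',(M.T@(np.array([x,y,z])-s['position'])).round(4),'turn x',np.radians(-((psi-cur+180)%360-180)).round(4))
E
python3 go.py .592 -.0205 .35 -139
```

```text
clock: 1.0
position: [0.1437, -0.6083, 0.3669]
ee_rot: [-1.712, 0.783, 1.712]
force: [0.0, 0.2, 0.8]
width: 0.497
t 1.0 pos [ 0.1437 -0.6083  0.3669] psi -139.12 tilt [-1.e+00  3.e-04 -2.e-04] w 0.497 F [0.  0.2 0.8] j [ 1.07  0.36  0.27  1.35 -0.1   1.44 -1.09]
tool shift [ 0.0166 -0.7237  0.1511] turn x -0.0022
```

```bash
R='x'; python3 -m handwheel '[[0.5,0,-0.02,0.004,0,0,0],[0.5,0,-0.036,0.0075,0,0,0],[0.5,0,-0.036,0.0075,0,0,0],[0.5,0,-0.036,0.0075,0,0,0],[0.5,0,-0.036,0.0075,0,0,0],[0.5,0,-0.036,0.0075,0,0,0],[0.5,0,-0.036,0.0075,0,0,0],[0.5,0,-0.036,0.0075,0,0,0],[0.5,0,-0.036,0.0075,0,0,0],[0.5,0,-0.036,0.0075,0,0,0]]'; python3 -m handwheel '[[0.5,0,-0.036,0.0075,0,0,0],[0.5,0,-0.036,0.0075,0,0,0],[0.5,0,-0.036,0.0075,0,0,0],[0.5,0,-0.036,0.0075,0,0,0],[0.5,0,-0.036,0.0075,0,0,0],[0.5,0,-0.036,0.0075,0,0,0],[0.5,0,-0.036,0.0075,0,0,0],[0.5,0,-0.036,0.0075,0,0,0],[0.5,0,-0.036,0.0075,0,0,0],[0.5,0,0,0,0,0,0]]';python3 go.py .592 -.0205 .35 -139
```

```text
clock: 2.0
position: [0.3566, -0.3271, 0.3661]
ee_rot: [-1.716, 0.778, 1.718]
force: [0.9, -0.2, 0.2]
width: 0.502
clock: 3.0
position: [0.5581, -0.0595, 0.3652]
ee_rot: [-1.718, 0.77, 1.723]
force: [0.9, -0.4, -0.4]
width: 0.499
t 3.0 pos [ 0.5581 -0.0595  0.3652] psi -138.33 tilt [-1.0e+00 -8.0e-04  3.3e-03] w 0.499 F [ 0.9 -0.4 -0.4] j [ 0.16  0.26 -0.19  1.49  0.05  1.4  -2.45]
tool shift [ 0.0153 -0.0512  0.0065] turn x 0.0118
```

```bash
python3 -m handwheel '[[0.5,0,-0.025,0.003,0.012,0,0],[0.5,0,-0.026,0.0035,0,0,0],[0.5,0.03,0,0,0,0,0],[0.5,0.03,0,0,0,0,0],[0.5,0.03,0,0,0,0,0],[0.5,0.013,0,0,0,0,0],[0.5,0,0,0,0,0,0]]';python3 go.py .592 -.0205 .262 -139
```

```text
clock: 3.7
position: [0.5896, -0.0276, 0.2617]
ee_rot: [-1.704, 0.791, 1.711]
force: [-0.6, 0.3, 0.5]
width: 0.499
t 3.7 pos [ 0.5896 -0.0276  0.2617] psi -139.6 tilt [-1.      0.0034  0.0025] w 0.499 F [-0.6  0.3  0.5] j [ 0.1   0.37 -0.2   1.59  0.08  1.19 -2.55]
tool shift [-0.0003 -0.0064  0.0038] turn x -0.0104
```

```bash
python3 -m handwheel '[[0.5,0,-0.0064,0.0038,-0.01,0,0],[0.5,0,0,0,0,0,0],[0,0,0,0,0,0,0],[0,0,0,0,0,0,0],[0,0,0,0,0,0,0],[0,0,0,0,0,0,0],[0,0,0,0,0,0,0],[0,0,0,0,0,0,0]]' 25;python3 go.py .592 -.0205 .262 0
```

```text
clock: 4.5
position: [0.5903, -0.0232, 0.2637]
ee_rot: [-1.709, 0.791, 1.716]
force: [-14.5, -7.0, 9.8]
width: 0.151
t 4.5 pos [ 0.5903 -0.0232  0.2637] psi -139.27 tilt [-1.      0.0073  0.0011] w 0.151 F [-14.5  -7.    9.8] j [ 0.09  0.37 -0.2   1.59  0.08  1.2  -2.56]
tool shift [ 0.0017 -0.0031  0.0009] turn x -2.4308
```

```bash
python3 -m handwheel '[[0,0,0.003,0,0,0,0],[0,0,0,0,0,0,0],[0,0,0,0,-0.08,0,0],[0,0,0,0,-0.12,0,0],[0,0,0,0,0,0,0]]';python3 go.py .592 -.0205 .262 0
```

```text
clock: 5.0
position: [0.59, -0.0235, 0.2637]
ee_rot: [-1.844, 0.629, 1.848]
force: [-7.8, -5.6, 5.1]
width: 0.15
t 5.0 pos [ 0.59   -0.0235  0.2637] psi -127.48 tilt [-1.e+00  3.e-03  8.e-04] w 0.15 F [-7.8 -5.6  5.1] j [ 0.12  0.37 -0.24  1.59  0.1   1.2  -2.36]
tool shift [ 0.0017 -0.0036  0.0002] turn x -2.225
```

```bash
python3 -m handwheel '[[0,-0.001,0.001,0,-0.12,0,0],[0,0,0,0,-0.12,0,0],[0,0,0,0,-0.12,0,0],[0,0,0,0,-0.12,0,0],[0,0,0,0,-0.12,0,0],[0,0,0,0,-0.12,0,0],[0,0,0,0,-0.12,0,0],[0,0,0,0,-0.12,0,0]]';python3 go.py .590 -.0233 .2637 0
```

```text
clock: 5.8
position: [0.5897, -0.0251, 0.2638]
ee_rot: [2.053, 0.314, -2.059]
force: [-3.2, -6.7, -3.0]
width: 0.154
t 5.8 pos [ 0.5897 -0.0251  0.2638] psi -72.49 tilt [-1.      0.0017  0.0033] w 0.154 F [-3.2 -6.7 -3. ] j [ 0.26  0.39 -0.44  1.58  0.18  1.21 -1.47]
tool shift [ 0.0001 -0.0016 -0.0008] turn x -1.2652
```

```bash
python3 -m handwheel '[[0,0,-0.001,0,-0.12,0,0],[0,0,0,0,-0.12,0,0],[0,0,0,0,-0.12,0,0],[0,0,0,0,-0.12,0,0],[0,0,0,0,-0.12,0,0],[0,0,0,0,-0.12,0,0],[0,0,0,0,-0.12,0,0],[0,0,0,0,-0.12,0,0],[0,0,0,0,-0.1,0,0],[0,0,0,0,-0.08,0,0]]';python3 -m handwheel '[[0,0,0,0,-0.06,0,0],[0,0,0,0,0,0,0],[0,0,0,0,0,0,0]]';python3 go.py .590 -.0233 .2637 0
```

```text
clock: 6.8
position: [0.5912, -0.0263, 0.2638]
ee_rot: [1.3, 1.142, -1.305]
force: [4.5, -10.6, -7.0]
width: 0.147
clock: 7.1
position: [0.5913, -0.0262, 0.2639]
ee_rot: [1.259, 1.17, -1.263]
force: [4.5, -11.6, -6.3]
width: 0.151
t 7.1 pos [ 0.5913 -0.0262  0.2639] psi -4.14 tilt [-1.      0.0011  0.0042] w 0.151 F [  4.5 -11.6  -6.3] j [ 0.43  0.44 -0.69  1.56  0.3   1.24 -0.38]
tool shift [ 0.0001 -0.0015 -0.0028] turn x -0.0722
```

Run:
```python
from fit import *
grab('scene','scene1');grab('side','side1')
for t in ('scene1','side1'):
    z=load(t);P=cloud(z);A=P[z['d']>0]
    T=[]
    for k in range(5):
        a=np.radians(-120+60*k); c=np.array([.591,-.021])+.095*np.array([np.cos(a),np.sin(a)])
        q=A[(np.hypot(A[:,0]-c[0],A[:,1]-c[1])<.02)&(A[:,2]>.258)&(A[:,2]<.27)]
        if len(q)>8:
            m=q.mean(0);T.append(m);print(t,-120+60*k,m.round(4),len(q),(np.degrees(np.arctan2(m[1]+.0205,m[0]-(.593 if t=='scene1' else .5905)))-(-120+60*k)).round(2))
```

```text
scene1 0 [ 0.6877 -0.0274  0.2651] 61 -4.18
scene1 60 [0.6457 0.0584 0.265 ] 61 -3.72
scene1 120 [0.5517 0.0652 0.2649] 52 -4.26
side1 -120 [ 0.5373 -0.0981  0.2639] 36 -4.44
side1 0 [ 0.685  -0.0264  0.2635] 36 -3.59
side1 60 [0.643  0.0586 0.2638] 42 -3.58
side1 120 [0.5481 0.0649 0.2634] 48 -3.6
```

View pics/side1.png

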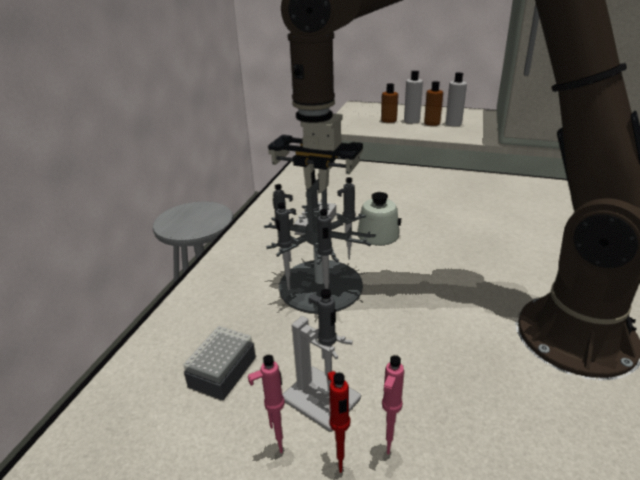

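```bash
python3 -m handwheel '[[0,0,0,0.002,-0.05,0,0],[0,0,0,0.001,-0.022,0,0],[0,0,0,0,0,0,0],[0,0,0,0,0,0,0]]';python3 go.py .590 -.0233 .2637 0
cat > ang.py <<'E'
from fit import *
import sys
def ang(tag):
  for n,ax in(('scene',.593),('side',.5905)):
    t=n+tag;grab(n,t);z=load(t);P=cloud(z);A=P[z['d']>0];o=[]
    for k in range(5):
        a=np.radians(-120+60*k); c=np.array([.592,-.0205])+.095*np.array([np.cos(a),np.sin(a)])
        q=A[(np.hypot(A[:,0]-c[0],A[:,1]-c[1])<.02)&(A[:,2]>.258)&(A[:,2]<.27)]
        if len(q)>8:
            m=q.mean(0);o.append((-120+60*k,*m[:2].round(4),len(q),(np.degrees(np.arctan2(m[1]+.0205,m[0]-ax))-(-120+60*k)).round(2)))
    print(t,'mean',np.mean([x[-1] for x in o]).round(2),[tuple(map(float,x)) for x in o])
if __name__=='__main__': ang(sys.argv[1])
E
python3 ang.py 2
```

```text
clock: 7.6
position: [0.5914, -0.0263, 0.2639]
ee_rot: [1.208, 1.209, -1.206]
force: [6.9, -3.7, -9.8]
width: 0.151
t 7.6 pos [ 0.5914 -0.0263  0.2639] psi 0.14 tilt [-1.0e+00  1.6e-03  7.0e-04] w 0.151 F [ 6.9 -3.7 -9.8] j [ 0.44  0.45 -0.71  1.56  0.3   1.25 -0.31]
tool shift [ 0.0001 -0.0014 -0.003 ] turn x 0.0025
scene2 mean 0.74 [(-60.0, 0.6446, -0.1028, 25.0, 2.1), (0.0, 0.6878, -0.0201, 60.0, 0.27), (60.0, 0.6397, 0.0619, 65.0, 0.43), (120.0, 0.5452, 0.0618, 52.0, 0.16)]
side2 mean 0.38 [(-120.0, 0.5436, -0.1022, 37.0, 0.15), (0.0, 0.6854, -0.0201, 37.0, 0.23), (60.0, 0.6368, 0.0623, 42.0, 0.81), (120.0, 0.5422, 0.062, 48.0, 0.35)]
```

```bash
python3 -m handwheel '[[0.5,0,0,0,0,0,0],[0.5,0,0,0,0,0,0],[0.5,0,0,0,0,0,0],[0.5,0,0,0,0,0,0],[0.5,-0.015,0,0,0,0,0],[0.5,-0.03,0,0,0,0,0],[0.5,-0.03,0,0,0,0,0],[0.6,-0.025,0,0,0,0,0]]';python3 go.py .47 .3175 .35 0; python3 ang.py 3
```

```text
clock: 8.5
position: [0.5902, -0.0244, 0.3666]
ee_rot: [1.207, 1.211, -1.205]
force: [0.6, 1.1, -0.4]
width: 0.546
t 8.5 pos [ 0.5902 -0.0244  0.3666] psi 0.25 tilt [-1.0e+00  1.1e-03 -2.0e-04] w 0.546 F [ 0.6  1.1 -0.4] j [ 0.44  0.39 -0.73  1.38  0.26  1.46 -0.27]
tool shift [ 0.0165 -0.1187 -0.3424] turn x 0.0043
scene3 mean 0.11 [(-120.0, 0.5456, -0.1014, 30.0, -0.38), (-60.0, 0.6411, -0.1033, 54.0, 0.13), (0.0, 0.6876, -0.0203, 60.0, 0.11), (60.0, 0.6398, 0.0618, 64.0, 0.39), (120.0, 0.545, 0.0617, 51.0, 0.29)]
side3 mean 0.48 [(-120.0, 0.5437, -0.1027, 37.0, 0.37), (-60.0, 0.6375, -0.101, 30.0, 0.27), (0.0, 0.6851, -0.0195, 37.0, 0.63), (60.0, 0.637, 0.0623, 43.0, 0.68), (120.0, 0.5421, 0.0618, 48.0, 0.45)]
```

```bash
python3 -m handwheel '[[0.6,0,-0.012,-0.034,0,0,0],[0.6,0,-0.012,-0.034,0,0,0],[0.6,0,-0.012,-0.034,0,0,0],[0.6,0,-0.012,-0.034,0,0,0],[0.6,0,-0.012,-0.034,0,0,0],[0.6,0,-0.012,-0.034,0,0,0],[0.6,0,-0.012,-0.034,0,0,0],[0.6,0,-0.012,-0.034,0,0,0],[0.6,0,-0.012,-0.034,0,0,0],[0.6,0,-0.012,-0.034,0,0,0]]';python3 -m handwheel '[[0.6,0,0,0,-0.13,0,0],[0.6,0,0,0,-0.13,0,0],[0.6,0,0,0,-0.13,0,0],[0.6,0,0,0,-0.13,0,0],[0.6,0,0,0,-0.13,0,0],[0.6,0,0,0,-0.13,0,0],[0.6,0,0,0,-0.13,0,0],[0.6,0,0,0,-0.13,0,0],[0.6,0,0,0,-0.13,0,0],[0.6,0,0,0,0,0,0]]'; python3 go.py .47 .3175 .30 68.7
```

```text
clock: 9.6
position: [0.468, 0.3159, 0.3641]
ee_rot: [1.206, 1.211, -1.207]
force: [0.6, -0.7, -0.1]
width: 0.602
clock: 10.6
position: [0.4687, 0.3145, 0.364]
ee_rot: [0.309, 1.549, -0.31]
force: [-0.8, 0.6, -0.3]
width: 0.601
t 10.6 pos [0.4687 0.3145 0.364 ] psi 67.39 tilt [-1.e+00 -6.e-04 -8.e-04] w 0.601 F [-0.8  0.6 -0.3] j [ 0.04  0.45 -1.1   1.44  0.4   1.5   0.13]
tool shift [0.064  0.0033 0.0001] turn x -0.0229
```

```bash
python3 -m handwheel '[[0.6,0.03,0.0033,0,-0.023,0,0],[0.6,0.04,0,0,0,0,0],[0.6,0.04,0,0,0,0,0],[0.6,0.025,0,0,0,0,0],[0.6,0.015,0,0,0,0,0],[0.6,0.005,0,0,0,0,0],[0.6,0,0,0,0,0,0]]'; python3 go.py .47 .3175 .209 68.7
python3 - <<'E'
from h import *
grab('wrist','wrist1'); grab('side','side4')
a=load('side4')['im'][200:440,200:440];b=load('wrist1')['im']
cv2.imwrite('pics/pair1.png',np.hstack([cv2.resize(b,(400,300)),cv2.resize(a,(300,300))]))
E
```

```text
clock: 11.3
position: [0.4701, 0.318, 0.2099]
ee_rot: [0.294, 1.551, -0.294]
force: [0.3, 0.9, 0.5]
width: 0.599
t 11.3 pos [0.4701 0.318  0.2099] psi 68.52 tilt [-1.e+00  1.e-04 -1.e-04] w 0.599 F [0.3 0.9 0.5] j [ 0.01  0.57 -1.04  1.68  0.52  1.2   0.04]
tool shift [ 0.0009 -0.0005  0.0001] turn x -0.0032
```

View pics/pair1.png

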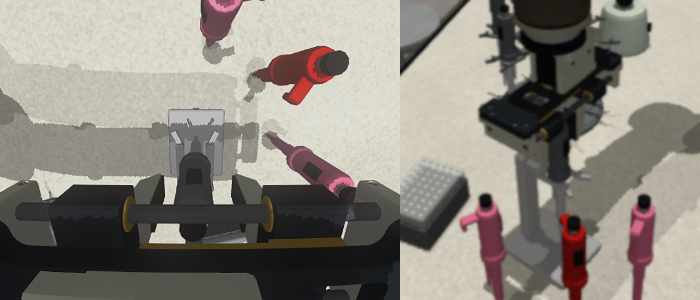

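The wrist view (left) shows the grey pipette at (195,185) centred between the two fingers; the red and pink ones are clear of the gripper. Closing now.

```bash
python3 -m handwheel '[[0.2,0,0,0,0,0,0],[0.2,0,0,0,0,0,0],[0.2,0,0,0,0,0,0],[0.2,0,0,0,0,0,0],[0.2,0,0,0,0,0,0],[0.2,0,0,0,0,0,0]]' 25; python3 go.py .47 .3175 .209 68.7
```

```text
clock: 12.0
position: [0.4701, 0.3178, 0.21]
ee_rot: [0.293, 1.551, -0.293]
force: [-0.7, -1.6, 3.5]
width: 0.3
t 12.0 pos [0.4701 0.3178 0.21  ] psi 68.57 tilt [-1.e+00  2.e-04  2.e-04] w 0.3 F [-0.7 -1.6  3.5] j [ 0.01  0.57 -1.04  1.68  0.52  1.2   0.04]
tool shift [ 0.001  -0.0004  0.    ] turn x -0.0022
```

```bash
python3 -m handwheel '[[0.2,-0.005,0,0,0,0,0],[0.2,-0.01,0,0,0,0,0],[0.2,-0.01,0,0,0,0,0],[0.2,0,0,0,0,0,0],[0.2,0,0,-0.01,0,0,0],[0.2,0,0,-0.02,0,0,0],[0.2,0,0,-0.02,0,0,0],[0.2,0,0,-0.02,0,0,0],[0.2,0,0,0,0,0,0]]'; python3 go.py .44 0 .235 90
python3 - <<'E'
from h import *
grab('side','side5');grab('scene','scene5')
a=load('side5')['im'][180:440,200:460];b=load('scene5')['im'][190:390,360:560]
cv2.imwrite('pics/pair2.png',np.hstack([cv2.resize(b,(400,400)),cv2.resize(a,(400,400))]))
E
```

```text
clock: 12.9
position: [0.4, 0.3456, 0.2352]
ee_rot: [0.289, 1.552, -0.288]
force: [-0.1, 0.2, -1.7]
width: 0.302
t 12.9 pos [0.4    0.3456 0.2352] psi 68.94 tilt [-1.e+00  3.e-04 -6.e-04] w 0.302 F [-0.1  0.2 -1.7] j [-0.04  0.48 -1.09  1.74  0.46  1.2  -0.05]
tool shift [-0.     -0.3081  0.1615] turn x -0.3675
```

View pics/pair2.png

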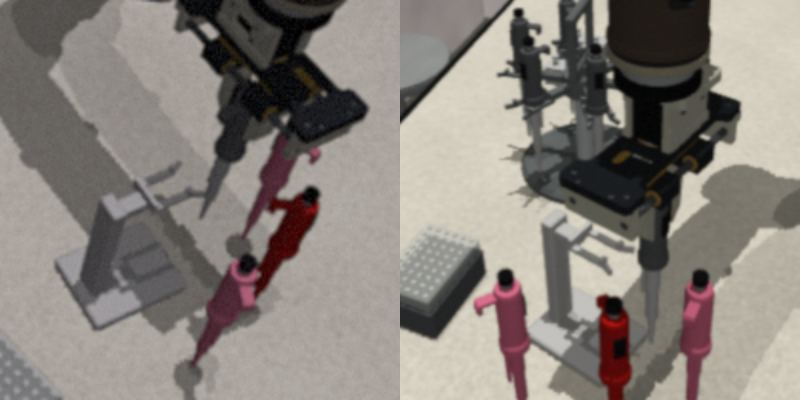

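The pipette is out of the stand and held upright; the stand is empty and the look-alikes are untouched. Carrying it round to the front of the carousel.

```bash
python3 -m handwheel '[[0.2,0,-0.02,0.003,-0.1,0,0],[0.2,0,-0.03,0,-0.1,0,0],[0.2,0,-0.03,0,-0.1,0,0],[0.2,0,-0.03,0,-0.067,0,0],[0.2,0,-0.03,0,0,0,0],[0.2,0,-0.03,0,0,0,0],[0.2,0,-0.03,0,0,0,0],[0.2,0,-0.03,0,0,0,0],[0.2,0,-0.03,0,0,0,0],[0.2,0,-0.03,0,0,0,0]]'; python3 go.py .425 -.021 .235 90
```

```text
clock: 14.0
position: [0.3835, 0.0539, 0.2347]
ee_rot: [0.006, 1.57, -0.006]
force: [0.6, -0.0, -1.2]
width: 0.303
t 14.0 pos [0.3835 0.0539 0.2347] psi 89.57 tilt [-1.e+00 -5.e-04  4.e-04] w 0.303 F [ 0.6 -0.  -1.2] j [ 0.84  0.21 -1.23  2.02  0.23  1.06  1.06]
tool shift [-0.0002 -0.0746  0.042 ] turn x -0.0076
```

```bash
python3 -m handwheel '[[0.2,0,-0.01,0.015,-0.007,0,0],[0.2,0,-0.015,0.015,0,0,0],[0.2,0,-0.02,0.012,0,0,0],[0.2,0,-0.02,0,0,0,0],[0.2,0,-0.01,0,0,0,0],[0.2,0,0,0,0,0,0]]'; python3 go.py .425 -.021 .235 90
python3 - <<'E'
from h import *
s=observe(); grab('wrist','wrist2'); z=load('wrist2')
M=R.from_rotvec(s['ee_rot']).as_matrix();P=(cloud(z)-s['position'])@M  # tool frame
np.save('pics/P2.npy',P)
b=z['im'].copy(); cv2.imwrite('pics/wrist2b.png',b)
W=cloud(z); ok=(z['d']>0)&(W[...,2]>.158)&(W[...,2]<.175)&(abs(W[...,1]+.021)<.05)&(W[...,0]>.44)&(W[...,0]<.54)
q=W[ok];print(len(q), q.min(0),q.max(0))
for x in np.arange(.445,.535,.006):
    r=q[abs(q[:,0]-x)<.003]
    if len(r): print(round(x,3),len(r),[np.round((g.min(),g.max()),4).tolist() for g in (r[r[:,1]<-.021,1],r[r[:,1]>=-.021,1]) if len(g)],np.median(r[:,2]).round(4),r[:,2].max().round(4))
E
```

```text
clock: 14.6
position: [0.4257, -0.0208, 0.2344]
ee_rot: [0.002, 1.571, -0.001]
force: [-0.5, 0.1, -1.4]
width: 0.304
t 14.6 pos [ 0.4257 -0.0208  0.2344] psi 89.9 tilt [-1.e+00  3.e-04 -6.e-04] w 0.304 F [-0.5  0.1 -1.4] j [ 0.91  0.29 -1.17  1.95  0.31  1.09  1.18]
tool shift [-0.0006 -0.0002 -0.0007] turn x -0.0018
104 [ 0.51415571 -0.04497981  0.16387841] [ 0.52061923 -0.03824405  0.17495782]
0.517 99 [[-0.045, -0.0382]] 0.171 0.175
0.523 5 [[-0.0437, -0.0383]] 0.1739 0.1745
```

View pics/wrist2b.png

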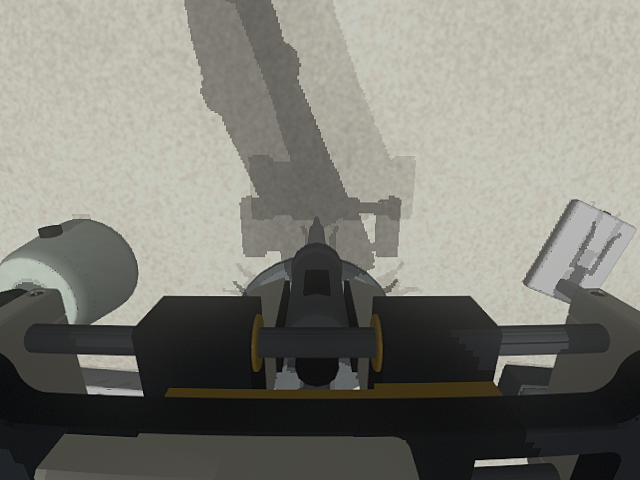

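The wrist camera sits on the carousel side and looks back, so the cradle is out of its view. It does show the pipette upright between the fingers at (316,300). I'll measure the cradle and the held pipette from the fixed cameras, and check how high the camera rides.

Run:
```python
from h import *
c=get_calibration('wrist')['pose'];print('wristcam',c[:3,3].round(3))
from ang import ang
ang('6')
for t in('scene6','side6'):
    z=load(t);W=cloud(z);A=W[z['d']>0]
    q=A[(A[:,2]>.158)&(A[:,2]<.178)&(abs(A[:,1]+.0205)<.03)&(A[:,0]>.448)&(A[:,0]<.53)]
    print(t,len(q))
    for x in np.arange(.451,.53,.006):
        r=q[abs(q[:,0]-x)<.003]
        if len(r): print(round(x,3),len(r),[np.round((g.min(),g.max()),4).tolist() for g in (r[r[:,1]<-.0205,1],r[r[:,1]>=-.0205,1]) if len(g)],r[:,2].max().round(4))
    h=A[(np.hypot(A[:,0]-.426,A[:,1]+.021)<.025)&(A[:,2]>.2)&(A[:,2]<.25)]
    from scipy.optimize import least_squares
    for lo,hi,rad in((.204,.23,.014),(.191,.199,.016)):
        h=A[(np.hypot(A[:,0]-.426,A[:,1]+.021)<.025)&(A[:,2]>lo)&(A[:,2]<hi)]
        if len(h)>5:print('held',lo,len(h),least_squares(lambda p:np.hypot(h[:,0]-p[0],h[:,1]-p[1])-rad,(.426,-.021),loss='soft_l1',f_scale=.001).x.round(4))
a=load('side6')['im'][170:310,250:410];b=load('scene6')['im'][130:310,200:380]
cv2.imwrite('pics/pair3.png',np.hstack([cv2.resize(b,(400,400),interpolation=2),cv2.resize(a,(400,400),interpolation=2)]))
```

```text
wristcam [ 0.345 -0.02   0.392]
scene6 mean 0.31 [(-120.0, 0.5459, -0.1034, 50.0, 0.38), (-60.0, 0.641, -0.1033, 55.0, 0.13), (0.0, 0.6878, -0.02, 61.0, 0.27), (60.0, 0.6397, 0.0618, 65.0, 0.43), (120.0, 0.5451, 0.0614, 49.0, 0.35)]
side6 mean 0.39 [(-120.0, 0.5435, -0.1024, 38.0, 0.15), (-60.0, 0.6378, -0.1017, 30.0, 0.19), (0.0, 0.6854, -0.0199, 37.0, 0.35), (60.0, 0.6367, 0.0624, 43.0, 0.84), (120.0, 0.5423, 0.0615, 48.0, 0.42)]
scene6 175
0.463 12 [[-0.045, -0.0403], [-0.0031, 0.0008]] 0.1672
0.469 4 [[-0.0406, -0.0355]] 0.169
0.475 12 [[-0.0413, -0.0333], [-0.011, -0.011]] 0.1723
0.481 14 [[-0.0416, -0.0313], [-0.011, -0.0086]] 0.1696
0.487 13 [[-0.0409, -0.0332], [-0.0103, -0.0082]] 0.1676
0.493 12 [[-0.0405, -0.033], [-0.0108, -0.0056]] 0.1686
0.499 9 [[-0.0413, -0.0334]] 0.1699
0.505 10 [[-0.0416, -0.032], [-0.0035, -0.0035]] 0.1669
0.511 5 [[-0.0357, -0.0357], [-0.005, -0.0027]] 0.1671
0.517 34 [[-0.0421, -0.0222], [-0.0196, -0.0031]] 0.1775
0.523 40 [[-0.0383, -0.0219], [-0.0205, -0.0035]] 0.1758
0.529 10 [[-0.0283, -0.0209], [-0.0183, -0.0146]] 0.1674
held 0.204 104 [ 0.4257 -0.0172]
held 0.191 40 [ 0.4254 -0.0181]
side6 248
0.457 3 [[-0.0063, -0.0043]] 0.165
0.463 18 [[-0.0445, -0.0389], [-0.0053, 0.0006]] 0.1663
0.469 18 [[-0.0436, -0.0349], [-0.0076, -0.0039]] 0.1662
0.475 33 [[-0.0389, -0.0327], [-0.0118, -0.0029]] 0.1725
0.481 15 [[-0.0416, -0.031], [-0.0114, -0.0035]] 0.167
0.487 21 [[-0.0409, -0.0323], [-0.0111, -0.0027]] 0.1662
0.493 17 [[-0.0435, -0.0334], [-0.011, -0.0025]] 0.1664
0.499 19 [[-0.041, -0.0339], [-0.0109, -0.0025]] 0.1656
0.505 19 [[-0.0438, -0.0329], [-0.0124, -0.0036]] 0.1663
0.511 19 [[-0.0409, -0.0314], [-0.008, -0.0051]] 0.1662
0.517 51 [[-0.0396, -0.0205], [-0.0188, -0.0013]] 0.1764
0.523 5 [[-0.0289, -0.0289], [-0.0191, -0.0117]] 0.1731
0.529 10 [[-0.0255, -0.0213], [-0.0201, -0.0172]] 0.1663
held 0.204 138 [ 0.426  -0.0185]
held 0.191 44 [ 0.4257 -0.0181]
```

View pics/pair3.png

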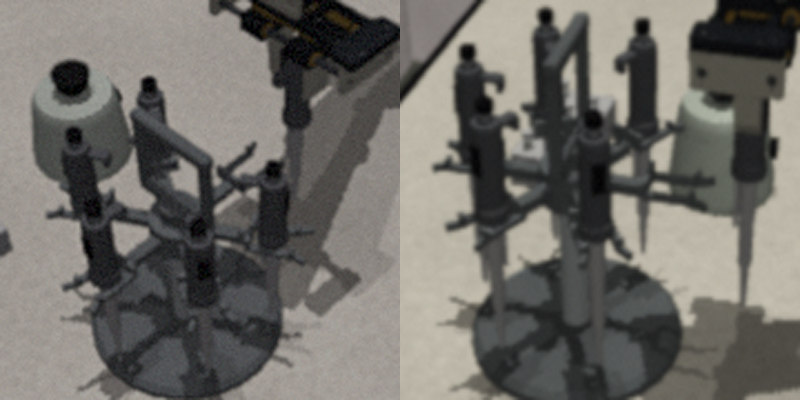

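Run:
```python
from h import *
from scipy.optimize import least_squares
for t,ax in(('scene6',.593),('side6',.5905)):
    z=load(t);W=cloud(z);A=W[z['d']>0]
    def cyl(c,lo,hi,rad):
        h=A[(np.hypot(A[:,0]-c[0],A[:,1]-c[1])<.025)&(A[:,2]>lo)&(A[:,2]<hi)]
        return (len(h),least_squares(lambda p:np.hypot(h[:,0]-p[0],h[:,1]-p[1])-rad,c,loss='soft_l1',f_scale=.001).x) if len(h)>15 else (0,np.full(2,np.nan))
    for k in(-120,-60,0,60,120):
        a=np.radians(k+.3);c=np.array([ax,-.0205])+.095*np.array([np.cos(a),np.sin(a)])
        n,f=cyl(c,.18,.206,.014); print(t,k,n,'cyl-expected',(f-c).round(4))
    for lo,hi,r in((.204,.23,.014),(.09,.15,.006)):
        print(t,'held',cyl((.426,-.02),lo,hi,r))
```

```text
scene6 -120 41 cyl-expected [-0.0019 -0.0021]
scene6 -60 100 cyl-expected [-0.0016 -0.0026]
scene6 0 109 cyl-expected [-0.0016 -0.0022]
scene6 60 112 cyl-expected [-0.0021 -0.0019]
scene6 120 106 cyl-expected [-0.002  -0.0019]
scene6 held (104, array([ 0.42573111, -0.01723254]))
scene6 held (83, array([ 0.42653198, -0.01731278]))
side6 -120 117 cyl-expected [ 0.0007 -0.0033]
side6 -60 48 cyl-expected [ 0.0009 -0.0038]
side6 0 45 cyl-expected [ 0.0004 -0.0031]
side6 60 125 cyl-expected [ 0.0012 -0.0035]
side6 120 138 cyl-expected [ 0.0009 -0.0036]
side6 held (138, array([ 0.42599485, -0.01851067]))
side6 held (118, array([ 0.42576499, -0.01734669]))
```

All the evidence agrees: same-method camera fits put the seat at tool shift (+0.0705, -0.006) from here. In the robot frame that is (0.4964, -0.0265), which matches where the bar dragged the gripper (y -0.0263). Going in above the lips.

```bash
python3 -m handwheel '[[0.2,0,-0.0058,0,0,0,0],[0.2,0,0,0.01,0,0,0],[0.2,0,0,0.015,0,0,0],[0.2,0,0,0.015,0,0,0],[0.2,0,0,0.015,0,0,0],[0.2,0,0,0.0155,0,0,0],[0.2,0,0,0,0,0,0],[0.2,0,0,0,0,0,0]]'; python3 go.py .4964 -.0265 .21 90
python3 - <<'E'
from h import *
from ang import ang
ang('7')
from scipy.optimize import least_squares
for t,c,b in(('scene7',(.498,-.021),(-.0018,-.0021)),('side7',(.4955,-.021),(.0008,-.0035))):
    z=load(t);W=cloud(z);A=W[z['d']>0]
    h=A[(np.hypot(A[:,0]-c[0],A[:,1]-c[1])<.025)&(A[:,2]>.204)&(A[:,2]<.23)]
    f=least_squares(lambda p:np.hypot(h[:,0]-p[0],h[:,1]-p[1])-.014,c,loss='soft_l1',f_scale=.001).x
    print(t,len(h),'held-seat',(f-b-c).round(4))
E
```

```text
clock: 15.55
position: [0.4961, -0.0251, 0.2344]
ee_rot: [-0.0, 1.571, 0.001]
force: [-0.6, 0.1, -1.5]
width: 0.299
t 15.55 pos [ 0.4961 -0.0251  0.2344] psi 90.04 tilt [-1.e+00  6.e-04 -6.e-04] w 0.299 F [-0.6  0.1 -1.5] j [ 0.76  0.42 -1.09  1.81  0.41  1.16  1.11]
tool shift [ 0.0244 -0.0014  0.0003] turn x 0.0007
scene7 mean 0.3 [(-120.0, 0.5457, -0.1035, 49.0, 0.31), (-60.0, 0.6412, -0.103, 55.0, 0.28), (0.0, 0.6877, -0.0201, 60.0, 0.22), (60.0, 0.6396, 0.0617, 65.0, 0.46), (120.0, 0.5451, 0.0617, 51.0, 0.25)]
side7 mean 0.48 [(-60.0, 0.6377, -0.1016, 30.0, 0.21), (0.0, 0.6852, -0.0195, 36.0, 0.61), (60.0, 0.6369, 0.0626, 42.0, 0.79), (120.0, 0.5423, 0.0619, 48.0, 0.32)]
scene7 107 held-seat [-0.0003  0.0001]
side7 125 held-seat [-0.0003  0.    ]
```

```bash
python3 -m handwheel '[[0.2,0.008,0,0,0,0,0],[0.2,0.008,0,0,0,0,0],[0.2,0.004,0,0,0,0,0],[0.2,0.002,0,0,0,0,0],[0.2,0.001,0,0,0,0,0],[0.2,0,0,0,0,0,0]]'; python3 go.py .4964 -.0251 .21 90
```

```text
clock: 16.25
position: [0.4961, -0.0256, 0.2117]
ee_rot: [-0.0, 1.571, 0.0]
force: [0.6, -0.8, -1.1]
width: 0.301
t 16.25 pos [ 0.4961 -0.0256  0.2117] psi 90.01 tilt [-1. -0. -0.] w 0.301 F [ 0.6 -0.8 -1.1] j [ 0.75  0.44 -1.07  1.84  0.43  1.12  1.09]
tool shift [0.0017 0.0005 0.0003] turn x 0.0002
```

```bash
python3 -m handwheel '[[0.2,0.001,0,0,0,0,0],[0.2,0.001,0,0,0,0,0],[0.2,0.001,0,0,0,0,0],[0.2,0,0,0,0,0,0]]'; python3 go.py .4964 -.0251 .21 90
```

```text
clock: 16.65
position: [0.4965, -0.0254, 0.2098]
ee_rot: [-0.0, 1.57, -0.0]
force: [-3.4, -0.3, 10.6]
width: 0.299
t 16.65 pos [ 0.4965 -0.0254  0.2098] psi 90.0 tilt [-1.0e+00 -5.0e-04  1.1e-03] w 0.299 F [-3.4 -0.3 10.6] j [ 0.74  0.45 -1.07  1.84  0.44  1.11  1.08]
tool shift [-0.0002  0.0003 -0.0001] turn x -0.0
```

Contact shows at exactly the height it hung at in the stand. Easing off and releasing.

```bash
python3 -m handwheel '[[0.2,-0.001,0,0,0,0,0],[0.33,0,0,0,0,0,0],[0.4,0,0,0,0,0,0],[0.5,0,0,0,0,0,0],[0.5,0,0,0,0,0,0],[0.5,0,0,0,0,0,0]]'; python3 go.py .4964 -.0251 .3 90; python3 -m handwheel '[[0.5,-0.01,0,0,0,0,0],[0.5,-0.02,0,0,0,0,0],[0.5,-0.03,0,0,0,0,0],[0.5,-0.04,0,0,0,0,0],[0.5,0,0,-0.03,0,0,0],[0.5,0,0,-0.04,0,0,0],[0.5,0,0,-0.03,0,0,0],[0.5,0,0,0,0,0,0]]'; python3 go.py .4964 -.0251 .3 90
python3 - <<'E'
from h import *
from ang import ang
ang('8')
for t,c in(('scene8',(.498,-.021)),('side8',(.4955,-.021))):
    z=load(t);W=cloud(z);A=W[z['d']>0]
    q=A[(np.hypot(A[:,0]-c[0],A[:,1]-c[1])<.02)&(A[:,2]>.258)&(A[:,2]<.28)]
    print(t,'placed button - seat',len(q),(q.mean(0)[:2]-c).round(4),q[:,2].mean().round(4),q[:,2].max().round(4))
a=load('side8')['im'][170:310,270:430];b=load('scene8')['im'][130:310,200:380]
cv2.imwrite('pics/pair4.png',np.hstack([cv2.resize(b,(400,400),interpolation=2),cv2.resize(a,(400,400),interpolation=2)]))
E
```

```text
clock: 17.25
position: [0.496, -0.0256, 0.2096]
ee_rot: [-0.0, 1.571, 0.0]
force: [-0.0, 0.5, -0.3]
width: 0.498
t 17.25 pos [ 0.496  -0.0256  0.2096] psi 90.01 tilt [-1.e+00 -0.e+00 -1.e-04] w 0.498 F [-0.   0.5 -0.3] j [ 0.74  0.45 -1.07  1.84  0.44  1.11  1.08]
tool shift [-0.0904  0.0005  0.0004] turn x 0.0002
clock: 18.05
position: [0.3931, -0.0254, 0.3101]
ee_rot: [-0.003, 1.572, -0.004]
force: [-0.1, -0.1, 0.8]
width: 0.5
t 18.05 pos [ 0.3931 -0.0254  0.3101] psi 89.97 tilt [-1.     -0.0046 -0.0013] w 0.5 F [-0.1 -0.1  0.8] j [ 1.09  0.1  -1.21  1.88  0.1   1.23  1.42]
tool shift [0.0099 0.0004 0.1033] turn x -0.0005
scene8 mean 0.14 [(-120.0, 0.5456, -0.1032, 48.0, 0.19), (-60.0, 0.6411, -0.1032, 55.0, 0.17), (0.0, 0.6877, -0.0202, 60.0, 0.17), (60.0, 0.6401, 0.0616, 61.0, 0.13), (120.0, 0.5455, 0.0617, 53.0, 0.03)]
side8 mean 0.31 [(-120.0, 0.5434, -0.1022, 38.0, 0.02), (-60.0, 0.6376, -0.1013, 30.0, 0.24), (0.0, 0.6851, -0.0197, 37.0, 0.47), (60.0, 0.6372, 0.0618, 44.0, 0.44), (120.0, 0.5423, 0.0618, 48.0, 0.38)]
scene8 placed button - seat 52 [ 0.0003 -0.0004] 0.265 0.269
side8 placed button - seat 39 [0.0004 0.0001] 0.2637 0.2678
```

View pics/pair4.png

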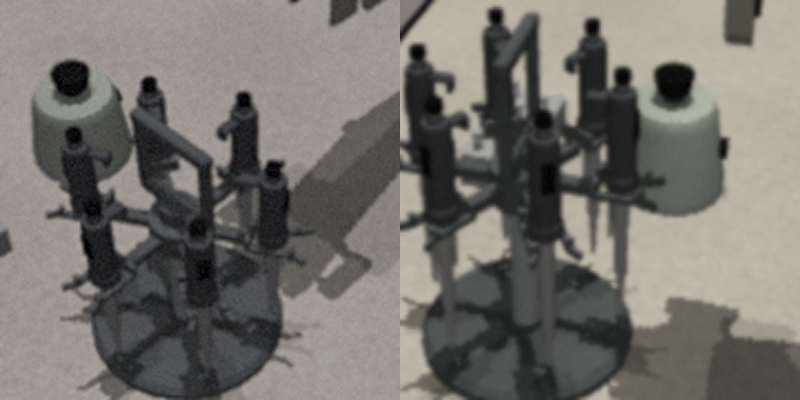

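The pipette now hangs upright in the sixth cradle, at (245,130) in the scene crop and (622,130) in the side crop. Its button is level with the other five, and the head is still facing within 0.3°. The robot is clear, so I'm handing in.

```bash
python3 -c "
from h import *
for n in('scene','side'):
    d=cv2.absdiff(load(n+'0')['im'],load(n+'8')['im']).max(2); print(n,[ (k,int((d[v-12:v+12,u-12:u+12]>40).sum())) for k,(u,v) in ({'box':(356,382),'rack':(176,222),'red':(506,305),'pink1':(502,265),'pink2':(475,340)} if n=='scene' else {'box':(222,352),'red':(340,405),'pinkL':(272,385),'pinkR':(394,385)}).items()])
print(sign_off())"
```

```text
scene [('box', 0), ('rack', 0), ('red', 0), ('pink1', 0), ('pink2', 0)]
side [('box', 0), ('red', 15), ('pinkL', 2), ('pinkR', 0)]
the job is handed in; nothing more can be done
None
```

The pipette is hanging in the carousel's empty cradle, the cradle still faces the robot, and the job is handed in at about 18 s of the 61 s allowed.

**What I did:** I gripped the carrying handle and turned the head about +139° until the empty cradle faced the robot. Then I lifted the grey pipette over the stand's lips, drew it out and lowered it into the cradle until it touched down. That was at the height it had hung at in the stand (TCP 0.2098 m, against 0.210 m). I then released it and backed away.

**Last checks:**
- **Pipette:** its button is within 0.5 mm of the seat position in both cameras and level with the other five.
- **Cradle direction:** 0.1–0.3° off facing the robot.
- **Forces:** wrist readings at the end of each move call stayed under about 20 N. The highest was while gripping the bar; I did not sample during moves.
- **Bystanders:** comparing first and last pictures shows no change at the tip box, tube rack, or pink pipettes. In the side view, 15 of 576 pixels at the red pipette changed, and none in the scene view. I put that down to shadow or noise. I did not compare the mixer, which is fixed.

**Disagreement:** arm and camera positions differed by about 3–5 mm in y at the carousel. I placed the pipette by comparing it with the carousel's own pipettes in the same pictures, so this did not affect the fit.

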